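# Turn the okey marker pegs about for the next game

### The job

The last player leads the next game, so move the four marker pegs from the score rail into the four bays along the front of the walnut tile box, one to a bay and in reverse order: the peg that starts at the rail's brass-knob end goes into the bay farthest from the box's brass knob, the next peg into the next bay, and so on, until the peg from the rail's plain end stands in the bay beside the box's brass knob. Stand every peg upright on its bay's floor and let go of it; never knock a peg over.

Things in the scene. Friction and masses are not known exactly. Their poses are not given: they have to be found in the camera images.
- red_peg: Loose turned maple marker peg with a red head and red band, 80 mm tall, 30 g nominal: round foot 28 mm across, straight shank 18 mm across from 34 to 66 mm above the foot (the place to grip, from above, about 56 mm up), red head 22 mm across on top. Starts on the red plaque. Origin: centre of its underside, z up along its axis.
- black_peg: Loose turned maple marker peg with a black head and black band, 80 mm tall, 30 g nominal: round foot 28 mm across, straight shank 18 mm across from 34 to 66 mm above the foot (the place to grip, from above, about 56 mm up), black head 22 mm across on top. Starts on the black plaque. Origin: centre of its underside, z up along its axis.
- blue_peg: Loose turned maple marker peg with a blue head and blue band, 80 mm tall, 30 g nominal: round foot 28 mm across, straight shank 18 mm across from 34 to 66 mm above the foot (the place to grip, from above, about 56 mm up), blue head 22 mm across on top. Starts on the blue plaque. Origin: centre of its underside, z up along its axis.
- yellow_peg: Loose turned maple marker peg with a yellow head and yellow band, 80 mm tall, 30 g nominal: round foot 28 mm across, straight shank 18 mm across from 34 to 66 mm above the foot (the place to grip, from above, about 56 mm up), yellow head 22 mm across on top. Starts on the yellow plaque. Origin: centre of its underside, z up along its axis.
- red_plaque: Fixed flat red square plaque 50 x 50 x 8 mm on the score rail; it shows where in the row the red peg started and stays there. Origin: centre of its underside (12 mm above the table; its top is 20 mm above the table).
- black_plaque: Fixed flat black square plaque 50 x 50 x 8 mm on the score rail; it shows where in the row the black peg started and stays there. Origin: centre of its underside (12 mm above the table; its top is 20 mm above the table).
- blue_plaque: Fixed flat blue square plaque 50 x 50 x 8 mm on the score rail; it shows where in the row the blue peg started and stays there. Origin: centre of its underside (12 mm above the table; its top is 20 mm above the table).
- yellow_plaque: Fixed flat yellow square plaque 50 x 50 x 8 mm on the score rail; it shows where in the row the yellow peg started and stays there. Origin: centre of its underside (12 mm above the table; its top is 20 mm above the table).
- rail: Fixed wooden score rail 70 x 270 x 12 mm carrying the four coloured plaques in a row at y = +87, +29, -29, -87 mm (x = 0). Origin: centre of its underside; y runs along the row towards the brass-plated end with the brass knob (18 mm ball at y = +125 mm, top 35 mm above the table), z up.
- tilebox: Fixed walnut box, flap to the robot. Origin: its underside, under the middle of its row of 4 bays. y runs along the row to the brass-edged end with the knob (y=+116 mm, top z=63), x to the back. Bays: 50x50 mm, centred at x=0, y=+87, +29, -29, -87; floor z=8, 8 mm partitions up to z=22. End walls y=+-116 and back wall x=110: to z=42. Tiles at x 33 to 106: up to z=28. Flap x -36 to -106.
Things that resemble listed ones, but are neither listed nor needed, are in the scene too. Leave any green look-alike of the yellow_peg alone.

How it is judged:
By the outcome, as a careful person would: the job done as asked, in the order asked, and still so for the second after the job is handed in, with the robot touching nothing.
It also fails if it takes over 109 s, if anything falls off the work surface, if the arm or the gripper's body presses on something with over 40 N, if the wrist force passes 120 N, or if a joint passes its speed limit or range.

### The arm

A 6-joint arm with a two-finger parallel gripper is mounted at the origin on the work surface. World frame = base frame: x ahead of the robot, y to its left, z up, the work surface at z = 0. Lengths are in m, angles in rad, forces in N, time in s.
With the tool pointing down it reaches from about 0.3 to 0.95 m from the base axis. Payload 3.1 kg.
Tool frame: the origin (TCP) lies midway between the tips of the shut fingers; the grasp point (between the pads) lies r.hold_point_z behind it (r.hold_point_z is the distance from the TCP to the grasp point, in m); z points along the fingers, y is the line along which they close (so a half turn about z gives the same grasp; the last joint's range is limited). The gripper opens to 85 mm and grips with 20 to 120 N. Pads are 22 mm wide; open, the fingers measure 114 mm over their backs; the gripper's body (76 mm by 85 mm) begins 54 mm behind the grasp point. The pads swing forward as they close: fully open they stand 13 mm farther back than shut.
Start: joints at [-1.355, 0.308, 1.634, -0, 1.2, -0.07], TCP at [0.176, -0.6, 0.231] pointing down, gripper open.
Joint ranges: [-3.06, 3.06], [-0.79, 1.96], [0.05, 2.63], [-1.19, 4.34], [0.05, 2.64], [-2.94, 2.94]. Speed limits (rad/s): [2.79, 2.79, 3.14, 3.14, 3.14, 3.14].

### API

Orientations are given as a unit quaternion [w, x, y, z].
In Python, from plant import r, set_gripper, camera gives the robot as it stands. The module is installed in compiled form; this text tells all that it offers. Calls block until the motion is done:
- r.move_ptp(position, orientation): joint-space move of the TCP to a pose.
- r.move_straight(position, rotation=None, velocity=0.15, max_force=None): straight line of the TCP; rotation=None keeps the orientation; velocity is the mean speed in m/s. With max_force (N) it stops when the force on the tool has changed by that much, and returns True; else False.
- r.movej(angles): joint-space move.
- set_gripper(opening): finger opening in m; the grip force is fixed at half the most; returns when the fingers have stopped.
- r.dwell(seconds).
- r.solve_ik(position, orientation): joint angles nearest the present ones, or None.
- r.get_obs(): the state.
- camera(name): name is "scene" or "side" or "wrist"; returns a dict with "pixels" (480x640x3 uint8, red, green, blue), "fx", "fy", "cx", "cy" (pixels), "rvec" (rotation vector, rad) and "tvec" (3), from world to camera coordinates, as OpenCV has them. Camera axes: x right, y down, z forward; pixel columns grow to the right and rows downward; lengths in m; the calibration is good to about 2 mm. A picture is of the moment at which its call begins. There is no depth.
A pose or a line that the arm cannot do raises r.MotionError and nothing moves.
- r.job_done(): hands the job in; it is judged then, once.
The state is a dict: "clock": time; "joint_positions": joint angles; "joint_vel": joint speeds; "effort": joint torques, N m; "ee_pos": TCP position; "eef_rot": TCP orientation; "force": force on the tool from outside, world axes, zero at the start; "torque": the same for the moment, N m; "grip_width": finger opening in m; "finger_force": force on a finger pad.
Only numpy, scipy, OpenCV 4.12 (cv2) and the standard library are available. Lean on these libraries where they do the work, as an engineer would, in place of code of your own. Each camera call takes 0.05 s, during which the arm holds its last target. There are 200 camera calls.

## Working session

There is one attempt and no reset: what is moved stays moved. The work goes in short steps, each a Python script; the robot and the scene stay as the last script left them, time stands still between calls to the robot, and variables do not carry over. Pictures are saved under pics/ and viewed, at most 14 in all, crops included, and the job is handed in when it is done.

```bash
mkdir -p pics
python3 - <<'E'
from plant import r,set_gripper,camera
import cv2,pickle
d={}
for n in("scene","side","wrist"):
    c=camera(n);d[n]=c;cv2.imwrite(f"pics/{n}0.png",c["pixels"][:,:,::-1]);print(n,c["fx"],c["cx"],c["cy"],c["rvec"],c["tvec"])
pickle.dump(d,open("c0.pkl","wb"))
print(r.hold_point_z,r.get_obs())
E
```

```text
scene 608.3131345565436 319.11647411477486 236.4307545586345 [ 0.84172543  2.48394813 -1.14478634] [ 0.41933525 -0.15830645  1.38048813]
side 479.6700684364842 314.5581904413684 237.38160795071894 [ 2.31094045 -0.33946875  0.13318807] [-0.51791935  0.13927064  0.70440698]
wrist 395.5950011622848 316.7284601544794 231.95874606521605 [-2.34292776  1.75022922  0.23390359] [-0.62342004 -0.03455757  0.37799954]
0.0187 {'clock': 0.15, 'joint_positions': array([-1.35470663e+00,  3.08821101e-01,  1.63487151e+00, -2.76480661e-05,
        1.19972755e+00, -6.97222461e-02]), 'joint_vel': array([ 0.00130831, -0.00099287, -0.00243748,  0.00085375, -0.0002474 ,
        0.00020372]), 'effort': array([-2.23215757e-04, -4.15803123e+01, -2.77146256e+01, -1.39968097e-04,
        6.13452808e-03, -9.64427386e-06]), 'ee_pos': array([ 0.17602452, -0.599029  ,  0.23031167]), 'eef_rot': array([-9.10363146e-04,  9.89805179e-01,  1.42424975e-01, -7.96561174e-05]), 'force': array([0.19607674, 0.71486003, 0.53305184]), 'torque': array([-0.01304251,  0.00823863,  0.0367541 ]), 'finger_force': 0.0, 'grip_width': 0.08532884980869265}
```

View pics/scene0.png

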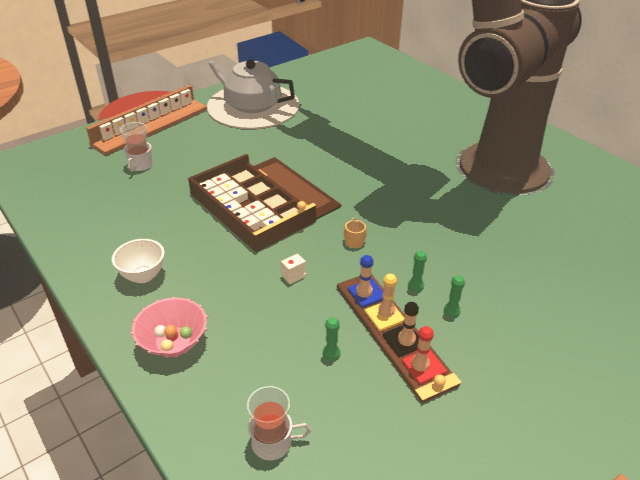

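View pics/side0.png

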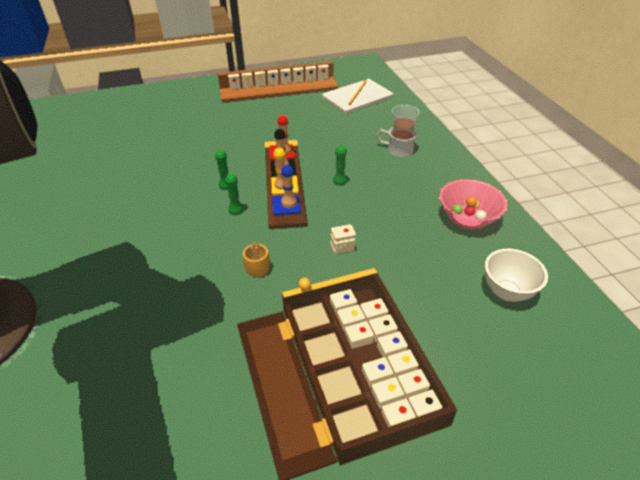

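Scene shows the rail from its brass knob (439,381): red (424,345), black (409,325), yellow (388,300), blue (366,275). The box knob is at (301,206) in scene and (305,285) in side. In side the bay floors are at (311,316), (324,349), (340,385) and (356,423). There are three green look-alikes near the rail.

```bash
cat > h.py <<'E'
import numpy as np,cv2
def cam(c):
    R=cv2.Rodrigues(np.array(c["rvec"]))[0];return R,-R.T@np.array(c["tvec"]),np.array([[c["fx"],0,c["cx"]],[0,c["fy"],c["cy"]],[0,0,1]])
def ray(c,p):
    R,o,K=cam(c);d=R.T@np.linalg.inv(K)@np.array([*p,1.]);return o,d/np.linalg.norm(d)
def plane(c,p,z):
    o,d=ray(c,p);return o+d*(z-o[2])/d[2]
def tri(c1,p1,c2,p2):
    (a,u),(b,v)=ray(c1,p1),ray(c2,p2);s=np.linalg.lstsq(np.c_[u,-v],b-a,rcond=None)[0]
    P,Q=a+u*s[0],b+v*s[1];return (P+Q)/2,np.linalg.norm(P-Q)
H={"red":[((0,170,90),(7,255,255)),((174,170,90),(180,255,255))],"yellow":[((20,150,110),(32,255,255))],"blue":[((112,150,50),(130,255,255))],
   "black":[((0,0,0),(180,255,28))],"green":[((55,150,30),(78,255,255))],"cream":[((12,40,130),(26,130,255))]}
def blobs(c,col,box=None,amin=20):
    hsv=cv2.cvtColor(np.ascontiguousarray(c["pixels"]),cv2.COLOR_RGB2HSV);m=sum(cv2.inRange(hsv,*h) for h in H[col])
    if box: k=np.zeros_like(m);k[box[1]:box[3],box[0]:box[2]]=1;m=m*k
    n,_,st,ce=cv2.connectedComponentsWithStats(m)
    return [(int(st[i,4]),ce[i].round(1).tolist(),st[i,:4].tolist()) for i in range(1,n) if st[i,4]>=amin]
E
python3 - <<'E'
import pickle,h
d=pickle.load(open("c0.pkl","rb"));S,T=d["scene"],d["side"]
for c in("red","yellow","blue","black"):
    print(c,h.blobs(S,c,(330,230,470,400)),"|",h.blobs(T,c,(260,105,310,230)))
print("cream",h.blobs(T,"cream",(280,295,390,450),150),h.blobs(S,"cream",(200,160,300,220)))
print("knobs",h.tri(S,(301,206),T,(305,285)),h.plane(S,(439,381),.026))
for p in((419.5,258),(457,282),(332,324)):print("green",h.plane(S,p,.07))
for p,q in(((426,333),(283,121)),((411,309),(279.5,134.5)),((390,279),(280,154)),((367,261),(288,171))):print(h.tri(S,p,T,q))
for p in((311,316),(324,349),(340,385),(356,423)):print("bay",h.plane(T,p,.008))
E
```

```text
red [(168, [425.5, 333.4], [419, 326, 14, 15]), (604, [425.5, 367.5], [402, 348, 45, 36])] | [(77, [282.1, 120.2], [278, 115, 10, 11]), (75, [290.7, 153.3], [286, 145, 9, 14]), (67, [271.2, 152.2], [269, 146, 7, 15])]
yellow [(48, [389.5, 280.0], [384, 275, 13, 9])] | [(40, [269.1, 143.3], [265, 141, 11, 7]), (35, [293.0, 141.8], [288, 140, 10, 5]), (108, [279.2, 153.4], [274, 148, 11, 12]), (93, [294.9, 184.0], [292, 175, 7, 18]), (111, [275.3, 187.3], [271, 177, 14, 18])]
blue [(81, [366.5, 259.6], [361, 255, 12, 10]), (210, [372.9, 294.2], [360, 279, 22, 27]), (51, [353.0, 289.1], [349, 284, 9, 11])] | [(100, [287.2, 170.4], [282, 165, 12, 11]), (282, [283.3, 206.8], [273, 196, 27, 19])]
black [] | []
cream [(3395, [368.5, 341.6], [330, 295, 60, 132]), (718, [310.4, 316.3], [292, 302, 38, 29]), (870, [323.7, 348.6], [304, 333, 41, 33]), (1085, [338.7, 384.9], [317, 366, 45, 39]), (1110, [354.4, 423.3], [332, 405, 46, 38])] [(1390, [250.2, 196.0], [200, 170, 99, 50])]
knobs (array([ 0.49535536, -0.10320037,  0.05295198]), np.float64(0.0006107965741882727)) [0.56341371 0.33288045 0.026     ]
green [0.43299281 0.15405361 0.07      ]
green [0.4254014 0.2328241 0.07     ]
green [0.64498857 0.18002771 0.07      ]
(array([0.56057472, 0.290691  , 0.09181819]), np.float64(0.0020092326428212915))
(array([0.54314067, 0.24335457, 0.0913345 ]), np.float64(0.0002777524501494927))
(array([0.52707779, 0.1773302 , 0.09298089]), np.float64(0.002407760911711464))
(array([0.52815835, 0.12300386, 0.09250406]), np.float64(0.0025837821317099565))
bay [ 0.49730686 -0.12645037  0.008     ]
bay [ 0.49878819 -0.18637141  0.008     ]
bay [ 0.50249965 -0.24493444  0.008     ]
bay [ 0.50491535 -0.29928348  0.008     ]
```

```bash
cat >> h.py <<'E'
def quat(yaw):  # tool down, tool y at angle yaw (rad) in world
    a=(yaw+np.pi/2)/2;return [0,float(np.cos(a)),float(np.sin(a)),0]
E
python3 - <<'E'
from plant import r,set_gripper,camera
import cv2,pickle,h,numpy as np
d=pickle.load(open("c0.pkl","rb"))
for n,p,y in(("box",(.48,-.215,.32),.044),("rail",(.51,.205,.32),-.19)):
    q=h.quat(y);s=r.solve_ik(p,q);s2=r.solve_ik(p,h.quat(y+np.pi))
    print(n,s,s2)
    r.move_ptp(p,q);r.dwell(.2)
    c=camera("wrist");d[n]=c;cv2.imwrite(f"pics/{n}1.png",c["pixels"][:,:,::-1]);print(h.cam(c)[1],r.get_obs()["ee_pos"],r.get_obs()["clock"])
pickle.dump(d,open("c0.pkl","wb"))
E
```

```text
box [-5.03921902e-01  4.30979648e-02  1.76342685e+00 -4.44089210e-16
  1.33506784e+00 -5.47921902e-01] [-5.03921902e-01  4.30979648e-02  1.76342685e+00 -4.44089210e-16
  1.33506784e+00  2.59367075e+00]
[ 0.47707012 -0.15045781  0.46181908] [ 0.47974642 -0.2156808   0.31976954] 2.2083
rail [ 3.02972742e-01  9.15591358e-02  1.71184700e+00 -4.44089210e-16
  1.33818652e+00  4.92972742e-01] [ 3.02972742e-01  9.15591358e-02  1.71184700e+00 -4.44089210e-16
  1.33818652e+00 -2.64861991e+00]
[0.52284078 0.26826788 0.46209254] [0.51030035 0.20416304 0.32000966] 4.0083
```

View pics/box1.png

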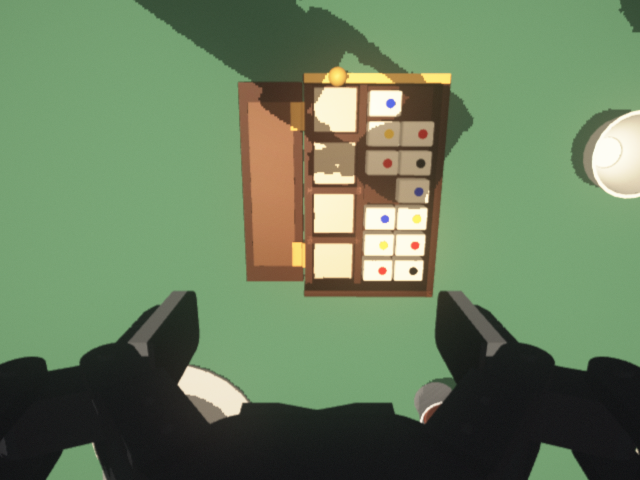

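View pics/rail1.png

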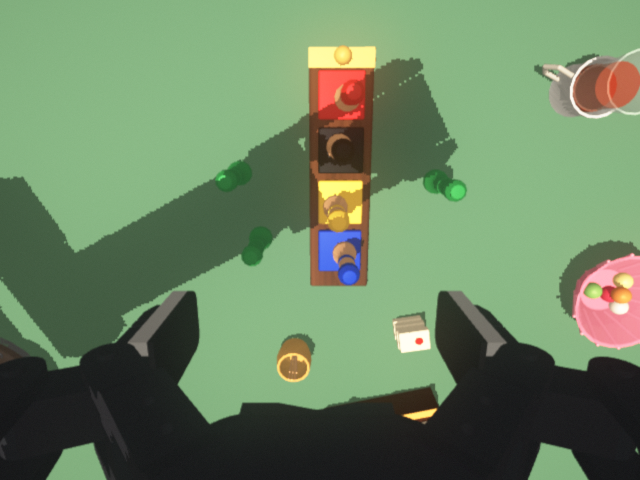

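Box view: bay floors at (335,110), (335,163), (334,214) and (334,261), with the knob at (338,76). Rail view: heads at red (350,93), black (340,148), yellow (338,219) and blue (348,271), with the knob at (343,55). The pegs stand upright.

Run:
```python
import pickle,h,numpy as np,cv2
d=pickle.load(open("c0.pkl","rb"));B,R=d["box"],d["rail"]
pads=[h.plane(B,p,.008)[:2] for p in((335,110),(335,163),(334,214),(334,261))]
k=h.plane(B,(338,76),.054)[:2]
# row corners on top of outer walls, end walls z=.042: brass strip mid etc.
M=np.array([(0,87),(0,29),(0,-29),(0,-87),(0,116)])/1e3; W=np.array(pads+[k])
A,_=cv2.estimateAffinePartial2D(M,W,method=cv2.LMEDS)
mc,wc=M.mean(0),W.mean(0);U,S,Vt=np.linalg.svd((M-mc).T@(W-wc));Rt=Vt.T@np.diag([1,np.linalg.det(Vt.T@U.T)])@U.T;t=wc-Rt@mc
print("box t",t,"yaw",np.arctan2(Rt[1,0],Rt[0,0]),"\nres",((M@Rt.T+t)-W).round(4).tolist(), "\n",W.round(4).tolist())
for n,b in(("red",(330,75,370,110)),("yellow",(320,205,360,235)),("blue",(330,258,370,290))):print(n,h.blobs(R,n,b,15))
kr=h.plane(R,(343,55),.026);kp=[h.plane(R,p,.02)[:2] for p in((342.5,94),(341,149),(340.5,202),(340.5,251))]
print("rail knob",kr,"plaques",np.round(kp,4).tolist(),"yaw",np.arctan2(*(kp[3]-kp[0])[::-1])+np.pi/2)
for n,p in(("red",(350.5,92)),("black",(340,148)),("yellow",(338,219)),("blue",(348,271))):print(n,h.plane(R,p,.092)[:2].round(4))
for p in((228,180),(251,253),(455,190)):print("green",h.plane(R,p,.07)[:2].round(4))
im=R["pixels"][40:300,290:400];cv2.imwrite("pics/crop.png",cv2.resize(im[:,:,::-1],None,fx=2.3,fy=2.3,interpolation=2))
```

```text
box t [ 0.50007105 -0.21911722] yaw 0.04580822463027812 
res [[0.0003, -0.0001], [-0.0002, -0.0006], [0.0003, 0.0006], [-0.0002, 0.0008], [-0.0002, -0.0007]] 
 [[0.4957, -0.1321], [0.4989, -0.1896], [0.5011, -0.2487], [0.5043, -0.3068], [0.495, -0.1025]]
red [(818, [352.8, 89.7], [334, 75, 32, 35]), (55, [333.3, 106.1], [330, 101, 10, 9])]
yellow [(560, [337.3, 217.6], [320, 205, 40, 26])]
blue [(448, [346.8, 271.3], [330, 258, 30, 27])]
rail knob [0.56203814 0.3322001  0.026     ] plaques [[0.5555, 0.2956], [0.544, 0.2397], [0.5333, 0.1818], [0.5231, 0.1244]] yaw -0.18680407253359577
red [0.5574 0.2915]
black [0.5398 0.2454]
yellow [0.5263 0.18  ]
blue [0.5268 0.1259]
green [0.4264 0.2344]
green [0.4312 0.1561]
green [0.6463 0.182 ]
```

View pics/crop.png

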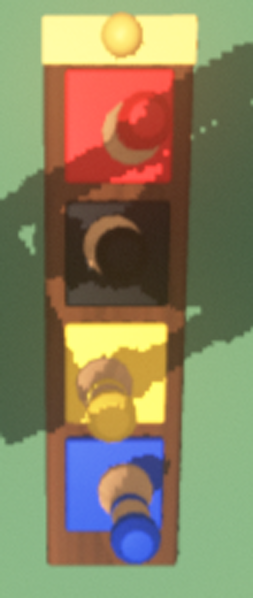

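Head positions from the crop agree with the two-view triangulation to about 3 mm. The box fit residual is under 1 mm. Moving the red peg first.

```bash
cat > mv.py <<'E'
from plant import r,set_gripper,camera
import numpy as np,h,cv2
PEG={"red":(.559,.2922),"black":(.5417,.2435),"yellow":(.5265,.178),"blue":(.528,.1232)}
T,Y=np.array([.50007,-.21912]),.0458
BAY={n:T+y*np.array([-np.sin(Y),np.cos(Y)]) for n,y in zip(PEG,(-.087,-.029,.029,.087))}
def move(n):
    p,b=PEG[n],BAY[n];set_gripper(.06)
    r.move_ptp([*p,.17],h.quat(-.187));r.move_straight([*p,.0573],velocity=.1);set_gripper(0.)
    o=r.get_obs();print(n,"grip",o["grip_width"],o["finger_force"])
    assert .014<o["grip_width"]<.022
    r.move_straight([*p,.18],velocity=.12);r.move_ptp([*b,.18],h.quat(Y));r.dwell(.2);print("held",r.get_obs()["grip_width"])
    r.move_straight([*b,.06],velocity=.12)
    hit=r.move_straight([*b,.0425],velocity=.02,max_force=3)
    o=r.get_obs();print("down",hit,o["ee_pos"].round(4),o["force"].round(1))
    set_gripper(.05);r.dwell(.2);r.move_straight([*b,.18],velocity=.12);print("clock",r.get_obs()["clock"])
def pics(tag):
    for c in("wrist","side"):cv2.imwrite(f"pics/{c}_{tag}.png",camera(c)["pixels"][:,:,::-1])
E
python3 - <<'E'
import mv
mv.move("red");mv.r.move_ptp([.48,-.215,.32],mv.h.quat(mv.Y));mv.pics("red")
E
```

```text
red grip 0.019534437150836255 58.38161413092166
held 0.019539729471062365
down True [ 0.504  -0.306   0.0459] [-0.  -0.1  4.2]
clock 14.0917
```

View pics/wrist_red.png

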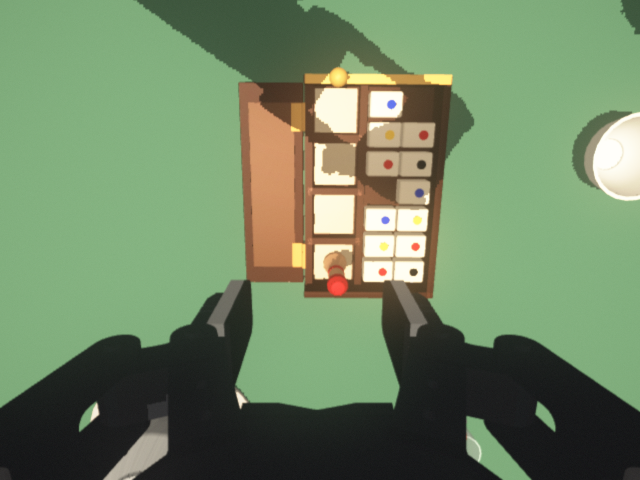

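The red peg stands upright in the bay farthest from the box knob: foot (334,263), head (337,286). I'll continue with the other three.

Run:
```python
import mv
for n in("black","yellow","blue"): mv.move(n)
mv.r.move_ptp([.40,-.25,.38],mv.h.quat(mv.Y));mv.r.dwell(.3);mv.pics("end");print(mv.r.get_obs()["clock"])
```

```text
black grip 0.019387557880351805 58.38501933331372
held 0.019327587606355553
down True [ 0.5013 -0.248   0.046 ] [0.1 0.5 3.2]
clock 25.5333
yellow grip 0.019445882406768207 58.37331661954522
held 0.019533735650050652
down True [ 0.4986 -0.1901  0.0459] [-0.9  0.7  4.1]
clock 35.575
blue grip 0.019490165904713603 58.37409574189223
held 0.020214366300172898
down True [ 0.4959 -0.1322  0.0459] [-2.1 -0.5  3.9]
clock 44.8667
46.25
```

View pics/wrist_end.png

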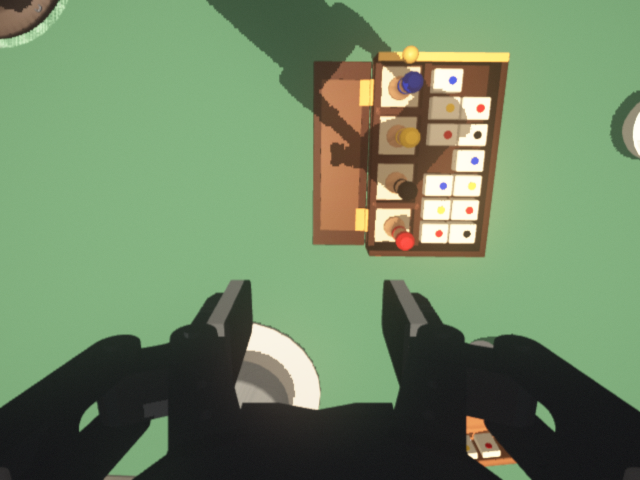

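View pics/side_end.png

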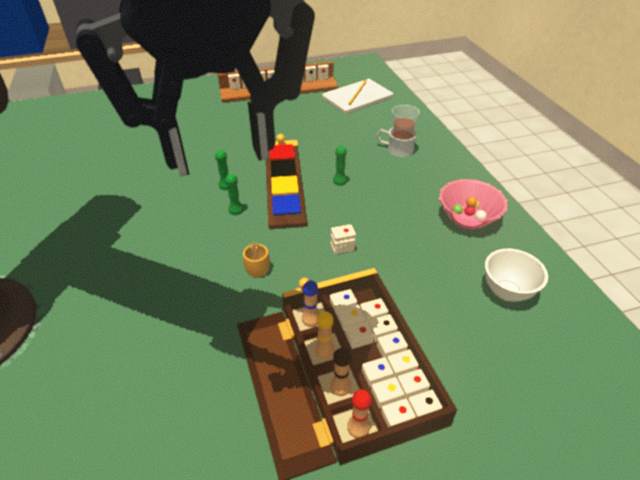

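All four pegs stand upright in their bays. In side, blue (310,290) is beside the knob, then yellow (325,320), black (342,358) and red (361,400). The greens are untouched and the gripper is clear.

```bash
python3 -c "
from plant import r
print(r.job_done())"
```

```text
the job is handed in; nothing more can be done
None
```

The job is handed in: all four pegs stand upright and released in the box bays in reverse order, from blue beside the brass knob through yellow and black to red farthest from it, at about 46 s on the robot's clock.

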